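# Bleed down the gauge test panel

## Task

Take the pressure off the gauge test panel so that a gauge can be changed: on the grey plate, press the square key fully home (it stays down and shuts the supply), then the wide mushroom key fully home (it stays down and opens the drain), then press the long bar key fully home with the fingertips and keep it held down; it springs back, so finish while still holding it. Leave the slim pin key alone, and do not pick up or shift any of the loose parts.

Things in the scene. Friction and masses are not known exactly. Their poses are not given: they have to be found in the camera images.
- plate: Grey steel base plate of the gauge test panel, 200 x 420 mm and 12 mm thick, bolted to the bench at a place and yaw that vary. Origin: centre of its underside; its y axis runs along the 420 mm side, z up. Four push valves stand on it in a zigzag, joined by thin copper tube, with loose parts standing between them; which valve is in which place varies.
- bar_valve: The whole bleed valve: square brass body 46 x 46 x 30 mm with its bar-shaped key on top. Origin: centre of the body's underside, on the plate's top (12 mm above the bench).
- square_top (a point): Centre of the top face of the square key, 28 x 28 mm, 12 mm thick; plain aluminium on a brass valve body 46 x 46 mm. 72 mm above the bench when up; the point rides down with the key. z is up.
- square_key (a joint): How far the key is pressed straight down, m: 0 up, 0.010 fully home against a rigid stop. It latches by friction (about 4 N to move it): it stays as deep as it is pushed. May start up to 1.5 mm down.
- mushroom_top (a point): Centre of the top face of the mushroom key, a wide round cap 42 mm across, 12 mm thick, with a flat top 36 mm across; plain aluminium on a brass valve body 46 x 46 mm. 72 mm above the bench when up; the point rides down with the key. z is up.
- mushroom_key (a joint): How far the key is pressed straight down, m: 0 up, 0.010 fully home against a rigid stop. It latches by friction (about 4 N to move it): it stays as deep as it is pushed. May start up to 1.5 mm down.
- bar_top (a point): Centre of the top face of the bar key, an oblong 50 mm long (along its y) by 16 mm wide, 12 mm thick; plain aluminium on a brass valve body 46 x 46 mm. 72 mm above the bench when up; the point rides down with the key. z is up.
- bar_key (a joint): How far the key is pressed straight down, m: 0 up, 0.010 fully home against a rigid stop. It has a return spring, about 1.4 N at the top and 5 N fully home, and comes up when let go.
- pin_top (a point): Centre of the top face of the pin key, a slim round rod 12 mm across; plain aluminium on a brass valve body 46 x 46 mm. 72 mm above the bench when up; the point rides down with the key. z is up.
- pin_key (a joint): How far the key is pressed straight down, m: 0 up, 0.010 fully home against a rigid stop. It has a return spring, about 1.4 N at the top and 5 N fully home; it is to be left alone.
- snubber: Loose blackened steel gauge snubber standing upright on the plate, 28 mm across, 48 mm high. Origin: centre of its underside. Not to be moved.
- bush: Loose white ceramic insulator bush standing on the plate, 32 mm across, 38 mm high. Origin: centre of its underside. Not to be moved.
- cock_a: Loose brass test cock standing on the plate, 28 mm across, 45 mm high, with a spout reaching 32 mm along its x. Origin: centre of its underside. Not to be moved.
- cock_b: Second loose brass test cock, the same as the first, standing on the plate. Origin: centre of its underside. Not to be moved.
- lens: Loose amber glass gauge lens lying on the bench to the left, 64 mm across, 6 mm thick. Origin: centre of its underside. Not to be moved.
- spanner: Loose spanner, 170 mm long, lying on the bench to the left. Origin: centre of its underside. Not to be moved.
- gauge: Loose round pressure gauge lying face up on the bench to the right, 100 mm across, 35 mm thick. Origin: centre of its underside. Not to be moved.

How it is judged:
On the way, in this order (a step that is already met when the one before it is completed fails the run):
1. the square key is pressed home first, the others still up (value of joint square_key above 0.008 m and value of joint mushroom_key below 0.004 m and value of joint bar_key below 0.003 m), for 0.1 s.
2. then the mushroom key is pressed home (value of joint each of square_key, mushroom_key above 0.008 m and value of joint bar_key below 0.003 m), for 0.1 s.
3. then the bar key is held down (value of joint each of square_key, mushroom_key above 0.008 m and value of joint bar_key above 0.0075 m and value of joint pin_key below 0.002 m), for 0.2 s.
At the end, for the whole second after the job is handed in: The square and mushroom keys stand at least 8 mm down of 10 mm, the bar key is held at least 7.5 mm down by the fingers (more than 1 N), and the pin key is up (less than 2 mm) (all of step 3 and contact force between the fingers and bar_valve above 1 N); the arm keeps its last pose, push and grip.
It fails at once if the mushroom key is pressed (4 mm) before the square key is home (8 mm) (value of joint mushroom_key above 0.004 m and value of joint square_key below 0.008 m).
It fails at once if the bar key is pressed (4 mm) before the mushroom key is home (8 mm) (value of joint bar_key above 0.004 m and value of joint mushroom_key below 0.008 m).
It fails at once if the pin key is pressed more than 3 mm (value of joint pin_key above 0.003 m).
It fails at once if a loose part is lifted or shifted by more than 12 mm (distance of any of snubber, bush, cock_a, cock_b, lens, spanner, gauge from where it was at the start of the episode above 0.012 m).
It also fails if it takes over 40 s, if anything falls off the work surface, if the arm or the gripper's body presses on something with over 40 N, if the wrist force passes 120 N, or if a joint passes its speed limit or range.

## Robot

A 7-joint arm with a two-finger parallel gripper is mounted at the origin on the work surface. World frame = base frame: x ahead of the robot, y to its left, z up, the work surface at z = 0. Lengths are in m, angles in rad, forces in N, time in s.
With the tool pointing down it reaches from about 0.4 to 0.85 m from the base axis. Payload 10.4 kg.
Tool frame: the origin (TCP) lies where the fingers leave the gripper's body, on its centre line; the fingertips stand 70 mm ahead of it and the grasp point (between the pads) lies r.grip_depth ahead of it (r.grip_depth is the distance from the TCP to the grasp point, in m); z points along the fingers, y is the direction in which the jaws open and shut (so a half turn about z gives the same grasp; the last joint's range is limited). The gripper opens to 87 mm and grips with 3 to 60 N. Pads are 19 mm wide; open, the fingers measure 117 mm over their backs; the gripper's body (75 mm by 190 mm) begins 51 mm behind the grasp point.
Start: joints at [1.187, 0.332, -0.065, 1.46, 0.022, 1.35, -0.088], TCP at [0.221, -0.585, 0.292] pointing down, gripper open.
Joint ranges: [-2.6, 2.6], [-0.5, 2.12], [-1.47, 1.34], [0.16, 2.42], [-1.27, 4.41], [0.06, 2.06], [-2.6, 2.6]. Speed limits (rad/s): [2.22, 2.22, 2.79, 2.79, 3.14, 3.14, 3.14].

## Interface

Orientations are given as a unit quaternion [x, y, z, w].
In Python, from bench import monitor, viewer, workorder, nets, r gives the robot as it stands.
- The arm moves only by the tool drive_tool, never from a script. Its argument "plan" is a list of rows, each an object of numbers: "rx", "ry", "rz": the turn, a rotation vector about the tool's x, y, z in units of 360 degrees (1.0 is 360 degrees); "x", "y", "z": the shift along the tool's x, y, z in units of 1000 mm (1.0 is 1000 mm); "fingers": the opening, from 0 (shut) to 1 (fully open). In form: [{"rx": .., "ry": .., "rz": .., "x": .., "y": .., "z": .., "fingers": ..}, ...]. A call has 1 to 12 rows; each row is the pose to reach, as a shift and turn from the pose commanded when the call began, along the tool's axes at that moment, turning the shorter way round; what a row does not reach only later rows make up. A row lasts 1/8 s, in which the tool goes at most 62.5 mm and 10.7 degrees, less where a joint would pass 70% of its speed; a pose out of reach is approached as far as the arm can. A call with a number of a shift or a turn outside -1 to 1 is refused whole. A call with a gripper value outside its range is refused whole. The fingers move at their own pace and stop on an object; "squeeze" is the grip in N (left out, the last holds). Time passes only in rows, so rows that repeat a pose let the fingers close. It gives the time, the measured TCP pose, the force and the opening at its end, in the units of the state.
- monitor.read_state(): the state, without advancing time (a new reading comes with each control period).
- viewer.camera(name): name is "scene" or "top" or "wrist"; returns a dict with "color" (480x640x3 uint8, red, green, blue), "depth" (480x640 float32, m along the optical axis (not along the pixel's ray), 0 where there is no reading), "camera_matrix" (3x3 intrinsics, pixels), "xyz" and "rotation" of the camera in the world. Camera axes: x right, y down, z forward; pixel columns grow to the right and rows downward; lengths in m; the calibration is good to about 2 mm. A picture is of the moment at which its call begins.
- workorder.close_job(): hands the job in, once; it reports no verdict.
Trained networks look in the newest picture that a camera, given by its name, has taken for a name from the list of things; names that differ only in an ending like _2 or _b are one class to them, and where a whole thing is asked for, a point or a joint stands for the part that bears it (a point fixed in the world has none). Each returns a list of dicts, best first, with "confidence" (0 to 1); they miss things now and then, are a little off and sometimes report something else, mostly with a low value. They report only what shows in the picture. A call takes as long as a camera call.
- nets.find_in(label, camera): "centre" ([x, y, z] in m, in world coordinates, good to about 4 mm: the middle of the surface that is visible of it).
- nets.regions_of(label, camera): "region" (480x640 bool, what is visible of it).
The state is a dict: "time": time; "joint_positions": joint angles; "joint_vel": joint speeds; "joint_torque": joint torques, N m; "ee_pos": TCP position; "eef_rot": TCP orientation; "ft_force": force on the tool from outside, world axes, zero at the start; "torque": the same for the moment, N m; "width": finger opening in m.
Only numpy, scipy, OpenCV 4.12 (cv2) and the standard library are available. Lean on these libraries where they do the work, as an engineer would, in place of code of your own. Each camera call takes 0.05 s, during which the arm holds its last target.

## Working session

There is one attempt and no reset: what is moved stays moved. The work goes in short steps, Python scripts to look and compute and a tool call to move; the robot and the scene stay as the last step left them, time stands still between calls to the robot, and variables do not carry over. Pictures are saved under pics/ and viewed, and the job is handed in when it is done.

Besides the shell and the picture viewer there is one more tool, called after ">>>" as a command line: name --argument value ..., lists and objects as JSON in quotes. drive_tool: Moves the arm, as the interface text tells. Its arguments: {"type":"object","properties":{"plan":{"type":"array","items":{"type":"object","properties":{"rx":{"type":"number","minimum":-1,"maximum":1},"ry":{"type":"number","minimum":-1,"maximum":1},"rz":{"type":"number","minimum":-1,"maximum":1},"x":{"type":"number","minimum":-1,"maximum":1},"y":{"type":"number","minimum":-1,"maximum":1},"z":{"type":"number","minimum":-1,"maximum":1},"fingers":{"type":"number"}}}},"squeeze":{"type":"number"}},"required":["plan"]}

```bash
mkdir -p pics; cat > h.py <<'E'
from bench import monitor, viewer, workorder, nets, r
import numpy as np, cv2
def snap(n,tag):
    c=viewer.camera(n); cv2.imwrite(f'pics/{tag}.png',c['color'][:,:,::-1]); np.savez(f'{tag}.npz',**c); return c
def pts(c):
    d=c['depth'];K=np.array(c['camera_matrix']);v,u=np.mgrid[0:480,0:640]
    p=np.stack([(u-K[0,2])/K[0,0]*d,(v-K[1,2])/K[1,1]*d,d],-1)
    return p@np.array(c['rotation']).T+np.array(c['xyz'])
E
python3 - <<'E'
from h import *
s=monitor.read_state();print({k:np.round(v,4).tolist() for k,v in s.items()},r.grip_depth)
for n in ['top','scene']:
    c=snap(n,n+'1');print(n,c['xyz'],np.round(c['rotation'],3).tolist())
    for l in ['plate','square_top','mushroom_top','bar_top','pin_top','bar_valve','snubber','bush','cock_a','lens','gauge','spanner']:
        print(l,[(np.round(d['centre'],3).tolist(),round(d['confidence'],2)) for d in nets.find_in(l,n)][:4])
E
```

```text
{'time': 0.0, 'joint_positions': [1.1874, 0.3329, -0.0647, 1.4609, 0.0216, 1.3499, -0.0885], 'joint_vel': [-0.0007, -0.0007, 0.0014, 0.0012, -0.0001, 0.0006, 0.0013], 'joint_torque': [-0.0, -62.3263, 0.0241, -38.9889, -0.0615, 0.0399, 0.0002], 'ee_pos': [0.2205, -0.5845, 0.2915], 'eef_rot': [0.9838, 0.1794, -0.0002, -0.0007], 'ft_force': [-0.0801, 0.655, 0.3015], 'torque': [-0.0603, -0.0069, 0.0392], 'width': 0.0869} 0.051
top [0.40414769 0.01355428 1.32180834] [0.714, -0.699, 0.028, -0.016]
plate [([0.556, 0.075, 0.012], 0.92)]
square_top [([0.49, -0.048, 0.074], 0.51)]
mushroom_top [([0.525, 0.135, 0.075], 0.65)]
bar_top [([0.625, 0.203, 0.069], 0.57)]
pin_top [([0.518, 0.133, 0.071], 0.63)]
bar_valve [([0.619, 0.199, 0.041], 0.87)]
snubber [([0.577, -0.062, 0.043], 0.47)]
bush [([0.499, 0.036, 0.045], 0.66)]
cock_a [([0.536, 0.215, 0.035], 0.69), ([0.612, 0.112, 0.039], 0.47)]
lens [([0.566, 0.466, 0.002], 0.69), ([0.625, 0.202, 0.071], 0.43)]
gauge [([0.498, -0.484, 0.036], 0.8)]
spanner [([0.365, 0.429, 0.009], 0.78), ([0.564, 0.468, 0.006], 0.59)]
scene [0.99764932 0.47124226 0.98075421] [0.373, 0.872, -0.289, -0.127]
plate [([0.579, 0.107, 0.009], 0.8)]
square_top [([0.496, -0.042, 0.072], 0.68)]
mushroom_top [([0.526, 0.136, 0.068], 0.53)]
bar_top [([0.596, 0.034, 0.067], 0.74), ([0.524, 0.138, 0.07], 0.65), ([0.623, 0.207, 0.07], 0.5)]
pin_top [([0.51, -0.47, 0.032], 0.72), ([0.594, 0.029, 0.07], 0.4)]
bar_valve [([0.63, 0.211, 0.041], 0.83)]
snubber [([0.586, -0.055, 0.037], 0.43)]
bush [([0.51, 0.043, 0.036], 0.72)]
cock_a [([0.621, 0.118, 0.034], 0.72), ([0.536, 0.216, 0.04], 0.72)]
lens [([0.567, 0.478, 0.007], 0.58)]
gauge [([0.511, -0.472, 0.034], 0.88)]
spanner [([0.374, 0.434, 0.007], 0.74)]
```

```bash
python3 - <<'E'
from h import *
for n in ['top1','scene1']:
    c=dict(np.load(n+'.npz'));p=pts(c);z=p[...,2]
    m=((z>.055)&(z<.09)&(abs(p[...,0]-.56)<.2)&(abs(p[...,1]-.08)<.3)).astype(np.uint8)
    k,L,S,C=cv2.connectedComponentsWithStats(m)
    for i in range(1,k):
        if S[i,4]<15: continue
        q=p[L==i]; r2=cv2.minAreaRect((q[:,:2]*1000).astype(np.float32))
        print(n,S[i,4],C[i].round(),np.median(q,0).round(4),q[:,2].min().round(3),q[:,2].max().round(3),np.round(r2[0],1),np.round(r2[1],1),round(r2[2],1))
im=cv2.imread('pics/top1.png');m=cv2.imread('pics/top1.png')
c=dict(np.load('top1.npz'));p=pts(c)
b=(abs(p[...,0]-.56)<.15)&(abs(p[...,1]-.08)<.24);v,u=np.where(b);print(u.min(),u.max(),v.min(),v.max())
cv2.imwrite('pics/topc.png',cv2.resize(im[v.min():v.max(),u.min():u.max()],None,fx=3,fy=3,interpolation=cv2.INTER_CUBIC)[:600,:800])
E
```

```text
Traceback (most recent call last):
  File "h.py", line 8, in pts
    return p@np.array(c['rotation']).T+np.array(c['xyz'])
           ~^~~~~~~~~~~~~~~~~~~~~~~~~~
ValueError: matmul: Input operand 1 has a mismatch in its core dimension 0, with gufunc signature (n?,k),(k,m?)->(n?,m?) (size 4 is different from 3)
```

View pics/scene1.png

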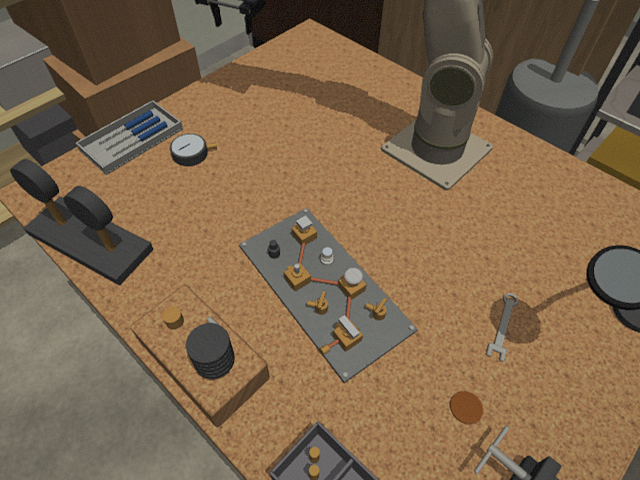

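Quaternion rotation; fixing.

```bash
sed -i "s/p@np.array(c\['rotation'\]).T/p@Rotation.from_quat(c['rotation']).as_matrix().T/; 2a from scipy.spatial.transform import Rotation" h.py; python3 - <<'E'
from h import *
for n in ['top1','scene1']:
    c=dict(np.load(n+'.npz'));p=pts(c);z=p[...,2]
    m=((z>.06)&(z<.09)&(abs(p[...,0]-.56)<.2)&(abs(p[...,1]-.08)<.3)).astype(np.uint8)
    k,L,S,C=cv2.connectedComponentsWithStats(m)
    for i in range(1,k):
        if S[i,4]<8: continue
        q=p[L==i]; r2=cv2.minAreaRect((q[:,:2]*1000).astype(np.float32))
        print(n,S[i,4],C[i].round(),np.median(q,0).round(4),q[:,2].min().round(3),q[:,2].max().round(3),np.round(r2[0],1),np.round(r2[1],1),round(r2[2],1))
    q=p[(abs(z-.012)<.004)&(abs(p[...,0]-.56)<.2)&(abs(p[...,1]-.08)<.3)]
    r2=cv2.minAreaRect((q[:,:2]*1000).astype(np.float32));print('plate',r2)
im=cv2.imread('pics/top1.png')
c=dict(np.load('top1.npz'));p=pts(c);print(c['camera_matrix'])
b=(abs(p[...,0]-.56)<.12)&(abs(p[...,1]-.08)<.24);v,u=np.where(b);print(u.min(),u.max(),v.min(),v.max())
cv2.imwrite('pics/topc.png',cv2.resize(im[v.min():v.max(),u.min():u.max()],None,fx=3,fy=3,interpolation=cv2.INTER_CUBIC)[:600,:800])
E
```

```text
top1 169 [229. 181.] [0.6217 0.2028 0.0725] 0.063 0.079 [622.4 203.8] [50.4 16.8] 78.5
top1 25 [307. 196.] [0.5921 0.0255 0.0724] 0.068 0.077 [593.1  25.5] [11.8  9.2] 0.9
top1 28 [346. 203.] [ 0.5788 -0.0646  0.0628] 0.06 0.067 [578.8 -64.6] [13.2 12.7] 43.8
top1 260 [260. 225.] [0.5233 0.1306 0.0724] 0.065 0.08 [524.1 130.1] [39.3 39.5] 0.3
top1 154 [339. 240.] [ 0.4924 -0.0497  0.0728] 0.063 0.079 [493. -50.] [27.9 28.1] 78.2
plate ((558.564453125, 79.317626953125), (592.468017578125, 395.5541687011719), 89.64300537109375)
scene1 151 [304. 223.] [ 0.4941 -0.0454  0.0698] 0.061 0.075 [492.  -46.6] [30.4 29.9] 80.3
scene1 8 [272. 242.] [ 0.5787 -0.0644  0.061 ] 0.06 0.062 [579.5 -63.4] [ 5.1 14. ] 81.2
scene1 33 [296. 267.] [0.5946 0.0294 0.0695] 0.061 0.074 [592.6  28.9] [11.9 11.8] 68.5
scene1 258 [353. 276.] [0.5249 0.135  0.0702] 0.063 0.075 [523.4 133.3] [40.7 40.4] 59.5
scene1 224 [348. 327.] [0.6234 0.2076 0.0705] 0.061 0.075 [622.  206.3] [51.3 17.9] 79.3
plate ((559.2211303710938, 76.93655395507812), (421.571044921875, 202.19024658203125), 79.03990936279297)
[[549.99313448   0.         320.06332598]
 [  0.         549.99313448 243.91317315]
 [  0.           0.           1.        ]]
183 384 160 264
```

View pics/topc.png

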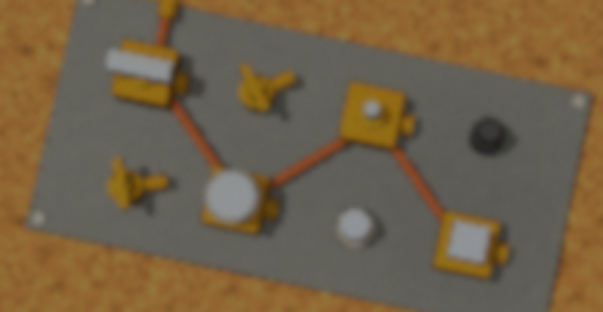

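The top view (crop) shows the bar at top left (140,63), the mushroom at (232,195), the pin at (372,108) and the square at (468,240). This matches the depth blobs in both cameras. I'll press with the fingers shut and the tool aligned to the plate.

```bash
cat >> h.py <<'E'
def to(x,y,z,long=None):
    s=monitor.read_state();R=Rotation.from_quat(s['eef_rot']);d=R.inv().apply(np.array([x,y,z])-s['ee_pos'])
    print('shift',d.round(4),'rows',np.linalg.norm(d)/.0625)
    ty=R.apply([0,1,0]);a=np.degrees(np.arctan2(ty[1],ty[0]));print('yaw of tool y',a.round(2), 'tilt',R.apply([0,0,1]).round(4))
    if long is not None:
        e=(long-a+90)%180-90; print('rz units',-e/360)
E
python3 - <<'E'
from h import *
to(.493,-.048,.19,79)
E
```

```text
shift [ 0.4443 -0.4061  0.1023] rows 9.7685473553174
yaw of tool y -69.33 tilt [ 1.e-04 -0.e+00 -1.e+00]
rz units 0.08797231666394059
```

>>> drive_tool --plan '[{"fingers":0},{"fingers":0}]' --squeeze 10

```text
validation failed for argument at $.pl...
```

>>> drive_tool --plan '[{"rx":0,"ry":0,"rz":0.03,"x":0.044,"y":-0.041,"z":0.0,"fingers":0},{"rx":0,"ry":0,"rz":0.06,"x":0.088,"y":-0.082,"z":0.01,"fingers":0},{"rx":0,"ry":0,"rz":0.088,"x":0.132,"y":-0.122,"z":0.02,"fingers":0},{"rx":0,"ry":0,"rz":0.088,"x":0.176,"y":-0.162,"z":0.03,"fingers":0},{"rx":0,"ry":0,"rz":0.088,"x":0.22,"y":-0.202,"z":0.04,"fingers":0},{"rx":0,"ry":0,"rz":0.088,"x":0.264,"y":-0.242,"z":0.05,"fingers":0},{"rx":0,"ry":0,"rz":0.088,"x":0.308,"y":-0.282,"z":0.06,"fingers":0},{"rx":0,"ry":0,"rz":0.088,"x":0.352,"y":-0.322,"z":0.07,"fingers":0},{"rx":0,"ry":0,"rz":0.088,"x":0.396,"y":-0.362,"z":0.085,"fingers":0},{"rx":0,"ry":0,"rz":0.088,"x":0.444,"y":-0.406,"z":0.102,"fingers":0},{"rx":0,"ry":0,"rz":0.088,"x":0.444,"y":-0.406,"z":0.102,"fingers":0},{"rx":0,"ry":0,"rz":0.088,"x":0.444,"y":-0.406,"z":0.102,"fingers":0}]' --squeeze 10

```text
time: 2.8
ee_pos: [0.4927, -0.0482, 0.1902]
eef_rot: [0.995, -0.096, -0.0, 0.0]
ft_force: [-1.0, -1.3, -0.9]
width: 0.0005
```

```bash
python3 - <<'E'
from h import *
c=snap('wrist','w1'); p=pts(c);z=p[...,2]
m=((z>.062)&(z<.082)).astype(np.uint8);k,L,S,C=cv2.connectedComponentsWithStats(m)
for i in range(1,k):
    if S[i,4]>100:
        q=p[L==i];print(S[i,4],C[i],np.median(q,0).round(4),cv2.minAreaRect((q[:,:2]*1000).astype(np.float32)))
to(.493,-.048,.132,79)
E
```

```text
650 [129.62923077 106.55384615] [0.5915 0.0269 0.0719] ((591.9359130859375, 28.511245727539062), (11.554706573486328, 12.162694931030273), 3.141233205795288)
1944 [315.531893   257.85236626] [ 0.4976 -0.0482  0.0718] ((492.2442321777344, -47.43872833251953), (27.844985961914062, 28.223644256591797), 78.94955444335938)
1300 [ 10.77461538 273.83923077] [0.5196 0.1173 0.0707] ((519.6486206054688, 119.0746078491211), (12.99287223815918, 36.43278503417969), 74.84700012207031)
shift [ 0.0002 -0.0012  0.0584] rows 0.933982681533511
yaw of tool y -101.06 tilt [-1.e-04 -6.e-04 -1.e+00]
rz units -0.0001796169411839009
```

View pics/w1.png

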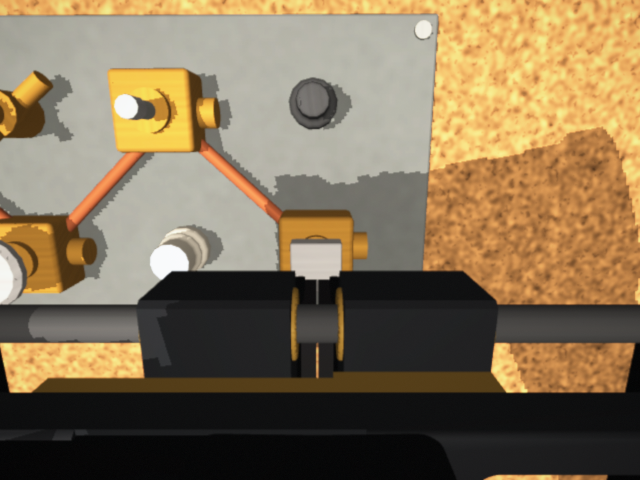

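The wrist view shows the square key at (315,258), directly under the shut fingers. The fit puts it at (0.492, -0.047), so I can press straight down.

>>> drive_tool --plan '[{"rx":0,"ry":0,"rz":0,"x":0,"y":0,"z":0.03,"fingers":0},{"rx":0,"ry":0,"rz":0,"x":0,"y":0,"z":0.045,"fingers":0},{"rx":0,"ry":0,"rz":0,"x":0,"y":0,"z":0.052,"fingers":0},{"rx":0,"ry":0,"rz":0,"x":0,"y":0,"z":0.057,"fingers":0},{"rx":0,"ry":0,"rz":0,"x":0,"y":0,"z":0.06,"fingers":0},{"rx":0,"ry":0,"rz":0,"x":0,"y":0,"z":0.06,"fingers":0}]'

```text
time: 3.6
ee_pos: [0.493, -0.0488, 0.132]
eef_rot: [0.995, -0.096, 0.0, 0.001]
ft_force: [-9.1, -2.0, 19.7]
width: 0.0004
```

The key stopped at tip height 62.0 mm with about 20 N, so the square key is home. Next I'll rise and go over to the mushroom.

>>> drive_tool --plan '[{"rx":0,"ry":0,"rz":0,"x":0,"y":0,"z":-0.03,"fingers":0},{"rx":0,"ry":0,"rz":0,"x":0,"y":0,"z":-0.06,"fingers":0},{"rx":0,"ry":0,"rz":0,"x":0,"y":-0.05,"z":-0.06,"fingers":0},{"rx":0,"ry":0,"rz":0,"x":-0.002,"y":-0.1,"z":-0.06,"fingers":0},{"rx":0,"ry":0,"rz":0,"x":-0.003,"y":-0.15,"z":-0.06,"fingers":0},{"rx":0,"ry":0,"rz":0,"x":-0.004,"y":-0.182,"z":-0.06,"fingers":0},{"rx":0,"ry":0,"rz":0,"x":-0.004,"y":-0.182,"z":-0.06,"fingers":0}]'

```text
time: 4.47
ee_pos: [0.5235, 0.1346, 0.1907]
eef_rot: [0.996, -0.094, 0.0, -0.001]
ft_force: [0.0, 0.2, -0.1]
width: 0.0006
```

```bash
python3 - <<'E'
from h import *
for n in ['wrist','scene']:
    c=snap(n,n+'2'); p=pts(c);z=p[...,2]
    m=((z>.054)&(z<.082)&(abs(p[...,0]-.56)<.2)&(abs(p[...,1]-.08)<.3)).astype(np.uint8);k,L,S,C=cv2.connectedComponentsWithStats(m)
    for i in range(1,k):
        if S[i,4]>25:
            q=p[L==i];print(n,S[i,4],C[i].round(),np.median(q,0).round(4),cv2.minAreaRect((q[:,:2]*1000).astype(np.float32)))
to(.5237,.132,.132,79)
E
```

```text
wrist 1203 [314. 101.] [0.6092 0.12   0.0573] ((608.9697265625, 119.88226318359375), (40.198280334472656, 8.046599388122559), 27.505352020263672)
wrist 722 [497.  99.] [0.5919 0.0311 0.0719] ((592.02783203125, 29.026325225830078), (11.501994132995605, 11.927519798278809), 7.785203456878662)
wrist 3676 [140. 107.] [0.621  0.2052 0.0722] ((621.4736938476562, 206.89828491210938), (51.09554672241211, 16.104734420776367), 79.19991302490234)
wrist 2969 [319. 254.] [0.5298 0.1328 0.072 ] ((526.7153930664062, 133.72914123535156), (35.534446716308594, 37.971771240234375), 29.841581344604492)
wrist 1555 [624. 255.] [ 0.4937 -0.0366  0.062 ] ((493.32574462890625, -39.82994842529297), (15.924412727355957, 28.345699310302734), 78.5816421508789)
wrist 524 [164. 255.] [0.5423 0.2211 0.0571] ((541.5542602539062, 221.56967163085938), (21.531536102294922, 8.425274848937988), 11.283074378967285)
scene 133 [303. 225.] [ 0.494  -0.0462  0.0609] ((492.6265869140625, -48.4418830871582), (30.625446319580078, 29.867666244506836), 77.5042495727539)
scene 46 [272. 243.] [ 0.5802 -0.062   0.0592] ((579.50653076
[... 253 characters left out ...]
6.] [0.5255 0.1346 0.0704] ((523.812255859375, 134.28285217285156), (40.48270034790039, 39.5018424987793), 43.49995040893555)
scene 56 [321. 299.] [0.6089 0.1182 0.0561] ((610.2350463867188, 118.96222686767578), (41.021766662597656, 9.37895393371582), 28.291427612304688)
scene 57 [380. 306.] [0.5346 0.2199 0.0563] ((532.669921875, 220.00599670410156), (39.86683654785156, 9.340688705444336), 6.391222953796387)
scene 225 [348. 327.] [0.6233 0.2078 0.0704] ((621.7239379882812, 206.17739868164062), (51.424068450927734, 17.090044021606445), 79.32530212402344)
shift [-0.0002 -0.0009  0.0583] rows 0.9334145976236329
yaw of tool y -100.99 tilt [ 3.e-04 -0.e+00 -1.e+00]
rz units 3.629253438914601e-05
```

View pics/wrist2.png

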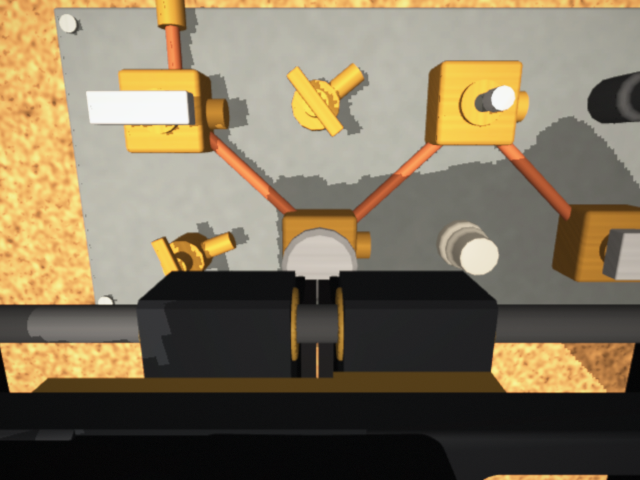

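The wrist view shows the mushroom cap at (319,254), centred under the fingers. The square key's top now reads z = 0.062, which is home. Pressing the mushroom.

>>> drive_tool --plan '[{"rx":0,"ry":0,"rz":0,"x":0,"y":0,"z":0.03,"fingers":0},{"rx":0,"ry":0,"rz":0,"x":0,"y":0,"z":0.045,"fingers":0},{"rx":0,"ry":0,"rz":0,"x":0,"y":0,"z":0.052,"fingers":0},{"rx":0,"ry":0,"rz":0,"x":0,"y":0,"z":0.057,"fingers":0},{"rx":0,"ry":0,"rz":0,"x":0,"y":0,"z":0.06,"fingers":0},{"rx":0,"ry":0,"rz":0,"x":0,"y":0,"z":0.06,"fingers":0}]'

```text
time: 5.32
ee_pos: [0.5239, 0.1308, 0.132]
eef_rot: [0.995, -0.096, 0.0, 0.001]
ft_force: [-9.4, -5.9, 20.1]
width: 0.0007
```

```bash
python3 - <<'E'
from h import *
to(.6215,.2065,.190,79)
E
```

```text
shift [ 0.0814 -0.0929 -0.058 ] rows 2.183393738768125
yaw of tool y -101.04 tilt [ 8.0e-04 -1.5e-03 -1.0e+00]
rz units -0.00010041489245888139
```

The mushroom is home too, at 62.0 mm and about 20 N. Now over to the bar.

>>> drive_tool --plan '[{"rx":0,"ry":0,"rz":0,"x":0,"y":0,"z":-0.03,"fingers":0},{"rx":0,"ry":0,"rz":0,"x":0,"y":0,"z":-0.06,"fingers":0},{"rx":0,"ry":0,"rz":0,"x":0.035,"y":-0.04,"z":-0.06,"fingers":0},{"rx":0,"ry":0,"rz":0,"x":0.07,"y":-0.078,"z":-0.06,"fingers":0},{"rx":0,"ry":0,"rz":0,"x":0.081,"y":-0.092,"z":-0.06,"fingers":0},{"rx":0,"ry":0,"rz":0,"x":0.081,"y":-0.092,"z":-0.06,"fingers":0}]'

```text
time: 6.08
ee_pos: [0.6209, 0.2075, 0.19]
eef_rot: [0.995, -0.095, -0.0, -0.001]
ft_force: [-0.2, -0.1, -1.2]
width: 0.0006
```

```bash
python3 - <<'E'
from h import *
for n in ['wrist','scene']:
    c=snap(n,n+'3'); p=pts(c);z=p[...,2]
    m=((z>.054)&(z<.082)&(abs(p[...,0]-.56)<.2)&(abs(p[...,1]-.08)<.3)).astype(np.uint8);k,L,S,C=cv2.connectedComponentsWithStats(m)
    for i in range(1,k):
        if S[i,4]>25:
            q=p[L==i];print(n,S[i,4],C[i].round(),np.median(q,0).round(4),cv2.minAreaRect((q[:,:2]*1000).astype(np.float32)))
to(.6215,.2065,.132,79)
E
```

```text
wrist 967 [469. 249.] [0.6097 0.1207 0.0573] ((609.0173950195312, 119.99515533447266), (40.28196716308594, 8.259284973144531), 27.916776657104492)
wrist 353 [631. 250.] [0.5939 0.0336 0.0627] ((593.4197387695312, 32.351806640625), (6.066215991973877, 11.090250015258789), 63.02347183227539)
wrist 2438 [318. 260.] [0.6246 0.207  0.0722] ((621.81005859375, 207.1771240234375), (49.77975082397461, 16.164958953857422), 79.15257263183594)
scene 136 [303. 225.] [ 0.4942 -0.0458  0.0606] ((492.8585510253906, -47.87666320800781), (30.206829071044922, 29.008880615234375), 78.15653228759766)
scene 46 [272. 243.] [ 0.5801 -0.0623  0.058 ] ((577.7037353515625, -62.727046966552734), (18.12076759338379, 17.065048217773438), 18.760723114013672)
scene 36 [296. 268.] [0.5942 0.0297 0.0697] ((592.4482421875, 28.37925910949707), (11.112497329711914, 11.249439239501953), 9.508735656738281)
scene 58 [321. 300.] [0.6098 0.1197 0.0565] ((609.8929443359375, 119.64215850830078), (38.60430145263672, 8.11143684387207), 27.038803100585938)
scene 223 [348. 327.] [0.6234 0.2078 0.0705] ((621.696533203125, 206.54759216308594), (51.28500747680664, 17.675703048706055), 79.01270294189453)
shift [ 0.0011 -0.0009  0.0582] rows 0.931556447837952
yaw of tool y -101.0 tilt [-1.e-04 -1.e-04 -1.e+00]
rz units -7.530637164323808e-06
```

View pics/wrist3.png

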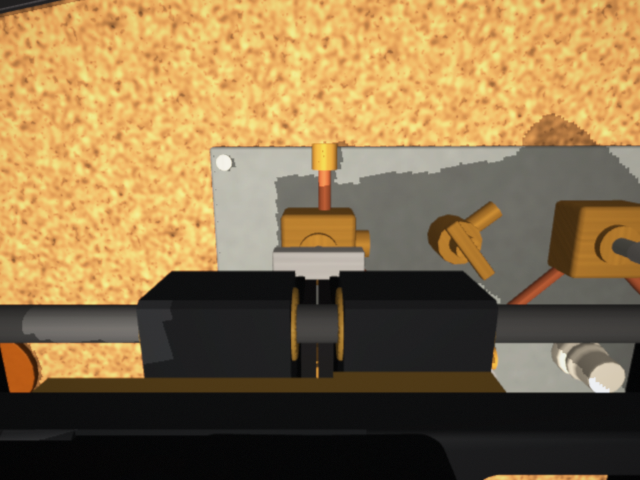

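The wrist view shows the bar at (318,260), centred and parallel to the fingers. The scene camera didn't return the mushroom this time, probably because the gripper hides it, but its press depth and force agree with the stop. Pressing and holding the bar.

>>> drive_tool --plan '[{"rx":0,"ry":0,"rz":0,"x":0.001,"y":0,"z":0.03,"fingers":0},{"rx":0,"ry":0,"rz":0,"x":0.001,"y":0,"z":0.045,"fingers":0},{"rx":0,"ry":0,"rz":0,"x":0.001,"y":0,"z":0.052,"fingers":0},{"rx":0,"ry":0,"rz":0,"x":0.001,"y":0,"z":0.057,"fingers":0},{"rx":0,"ry":0,"rz":0,"x":0.001,"y":0,"z":0.06,"fingers":0},{"rx":0,"ry":0,"rz":0,"x":0.001,"y":0,"z":0.06,"fingers":0},{"rx":0,"ry":0,"rz":0,"x":0.001,"y":0,"z":0.06,"fingers":0},{"rx":0,"ry":0,"rz":0,"x":0.001,"y":0,"z":0.06,"fingers":0}]'

```text
time: 7.18
ee_pos: [0.6217, 0.2056, 0.1321]
eef_rot: [0.995, -0.096, 0.0, 0.0]
ft_force: [-7.3, -4.5, 13.4]
width: 0.0007
```

```bash
python3 - <<'E'
from h import *
for n in ['scene','top']:
    c=snap(n,n+'4'); p=pts(c);z=p[...,2]
    for l,x,y in [('sq',.4925,-.0475),('mush',.5237,.132),('pin',.592,.0285),('bar',.6217,.2068)]:
        w=(np.hypot(p[...,0]-x,p[...,1]-y)<(.006 if l=='pin' else .012 if l!='bar' else .025))&(z>.05)
        print(n,l,w.sum(),np.median(z[w]).round(4) if w.any() else None)
s=monitor.read_state();print(s['ee_pos'],s['ft_force'])
E
```

```text
scene sq 67 0.0616
scene mush 221 0.5223
scene pin 31 0.0691
scene bar 998 0.4582
top sq 83 0.0633
top mush 189 0.5238
top pin 20 0.0729
top bar 667 0.4602
[0.62172078 0.20559583 0.13207946] [-6.76178568 -4.8913265  12.89780648]
```

View pics/scene4.png

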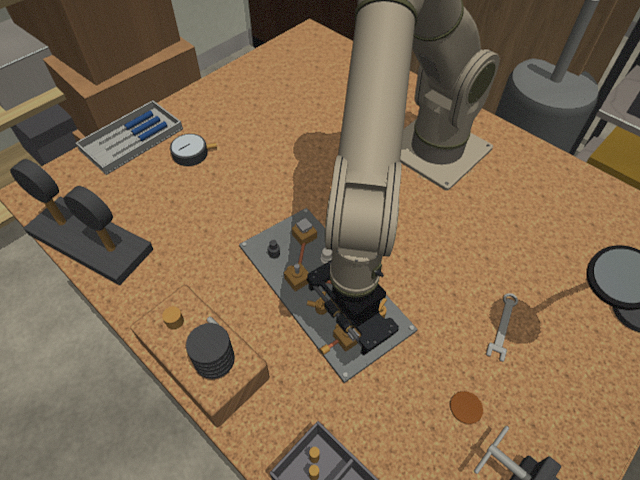

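The scene view shows the gripper pressing the bar valve near (350,330). The pin is up at (296,268), the square is down at (303,225), and the loose parts I can see are where they were. The bar is at its stop (62.1 mm tip height) with about 13 N, so I'm handing in.

```bash
python3 - <<'E'
from bench import workorder,monitor
print(workorder.close_job());s=monitor.read_state();print(s['ee_pos'],s['ft_force'])
E
```

```text
the job is handed in; nothing more can be done
None
the job is handed in; nothing more can be done
```

I pressed the square key, then the mushroom key, then the bar key fully home with the fingers shut, and handed the job in at about 7.3 s with the bar still held down.

- **Square:** it stopped at 62.0 mm tip height with about 20 N. The cameras later read its top at 62–63 mm, so it stayed home.
- **Mushroom:** it also stopped at 62.0 mm with about 20 N. After I left it, the arm hid it from the scene and top cameras, so I have no picture that it stayed down.
- **Bar:** it was held at 62.1 mm with about 13 N, more than the 5 N spring.
- **Pin and loose parts:** the pin still read as up (69–73 mm). The loose parts I could see looked unmoved; I judged that by eye, without measuring. The bush and one test cock were partly hidden in the last picture.

One move call was refused at the start because some row values were left out; it moved nothing, and nothing else failed or disagreed.

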